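Stir the scent beads, then dock the mixing wand and hold it pressed home

TASK

Take the mixing wand from its stand by the handle, put its cross-shaped head down into the middle of the bowl and stir the beads with it, close to the bottom and well off the middle: go to the side farthest from the robot, then anticlockwise as seen from above for one full turn or a little more, keeping all the beads in the bowl. Then turn the wand until the fins of its head mesh with the cross-shaped socket of the charging dock, and slide it fully home, against the sprung contact, until its collar is flush on the dock. Finish still gripping the handle and pressing the wand down, as the contact springs back otherwise; do not knock over or push away the other things on the ledge.

Things in the scene. Friction and masses are not known exactly. Their poses are not given: they have to be found in the camera images.
- wand_grip (a point): centre of the square white handle (24 x 24 mm, 60 mm tall) of the mixing wand, where to grip it; 120 mm above the wand's foot, 30 mm below its top. The wand (about 120 g, 150 mm tall) starts upright in the stand; its z axis points up along it. The handle's faces and the fins of the head are square to the wand's x and y axes
- wand_foot (a point): centre of the underside of the wand's spline head, its lowest point; same axes as the wand. Head: grey cross of two fins along x and y, each 28 mm long, 8 mm thick, 30 mm tall, with tapered feet; it looks the same after each quarter turn
- wand_collar (a point): centre of the underside of the wand's steel collar disc (38 mm across, 4 mm thick), on top of the fins, 30 mm above the foot. Above it a steel stem 14 mm thick runs up to the handle
- stand: fixed low square white ceramic stand that holds the wand at the start: 70 x 70 mm, 35 mm high, round hole 35 mm wide, its floor 7 mm above the ledge. Origin: centre of its underside
- bowl: fixed white ceramic bowl with five beads: nearly straight wall, inner floor 6 mm above the ledge, inside radius about 49 mm, outside 112 mm across, rim 45 mm above the ledge. Origin: centre of its underside. x points away from the robot (the far side), y to the robot's left. The beads start spread along the wall, leaving the middle free for the wand's head
- bead0_center (a point): centre of one of five wooden beads, 18 mm across, loose in the bowl
- bead1_center (a point): centre of one of five wooden beads, 18 mm across, loose in the bowl
- bead2_center (a point): centre of one of five wooden beads, 18 mm across, loose in the bowl
- bead3_center (a point): centre of one of five wooden beads, 18 mm across, loose in the bowl
- bead4_center (a point): centre of one of five wooden beads, 18 mm across, loose in the bowl
- dock: fixed charging dock: white square block 64 x 64 mm, 45 mm high. Origin: centre of its underside. In its top a cross-shaped socket: slots 31 mm long, 11 mm wide (1.5 mm room all round the fins), along the dock's x and y axes, square to its sides, down to 10 mm above the ledge. With the wand's collar flat on the dock's top the wand's foot is 15 mm above the ledge
- contact_pad (a joint): how far the sprung brass pad (10 mm across, in the middle of the dock's socket, its top at first 20 mm above the ledge) is pushed down, in m: 0 = up, 0.005 with the wand fully home. It needs 4 N to begin to move and 8 N at 0.005, so the wand's own weight does not move it
- soap_dish: white ceramic soap dish 85 x 120 x 22 mm with a bar of soap; a bystander. Origin: centre of its underside
- perfume: amber glass perfume bottle with a round stopper, 36 x 52 mm, 103 mm tall; a bystander. Origin: centre of its underside
- tweezers: brushed steel tweezers, 100 mm long, lying flat; a bystander. Origin: centre of its underside
- floss_case: closed flat plastic floss case 44 x 48 x 21 mm; a bystander. Origin: centre of its underside
- cream_jar: white cream jar with metal lid, 44 mm across, 42 mm tall; a bystander. Origin: centre of its underside
- tumbler: white ceramic tumbler, 72 mm across, 92 mm tall; a bystander. Origin: centre of its underside
- nail_brush: wooden nail brush 85 x 36 x 28 mm, lying; a bystander. Origin: centre of its underside
Things that resemble listed ones, but are neither listed nor needed, are in the scene too. Leave any green or purple look-alike of the part that bears wand_grip alone.

How it is judged (in metres and radians):
On the way, in this order (a step that is already met when the one before it is completed fails the run):
1. wand's head low in the bowl, on the far side of the middle (z of wand_foot in the frame of bowl below 0.02 m and x of wand_foot in the frame of bowl above 0.01 m and y of wand_foot in the frame of bowl between -0.01 and 0.01 m), for 0.04 s.
2. stirred round to the left side (z of wand_foot in the frame of bowl below 0.02 m and y of wand_foot in the frame of bowl above 0.01 m and x of wand_foot in the frame of bowl between -0.01 and 0.01 m), for 0.04 s.
3. stirred round to the near side (z of wand_foot in the frame of bowl below 0.02 m and x of wand_foot in the frame of bowl below -0.01 m and y of wand_foot in the frame of bowl between -0.01 and 0.01 m), for 0.04 s.
4. stirred round to the right side (z of wand_foot in the frame of bowl below 0.02 m and y of wand_foot in the frame of bowl below -0.01 m and x of wand_foot in the frame of bowl between -0.01 and 0.01 m), for 0.04 s.
5. back at the far side, and at least three of the five beads shifted by over 10 mm (all of step 1 and (distance of each of bead0_center, bead1_center, bead2_center from where it was at the start of the episode above 0.01 m or distance of each of bead0_center, bead1_center, bead3_center from where it was at the start of the episode above 0.01 m or distance of each of bead0_center, bead1_center, bead4_center from where it was at the start of the episode above 0.01 m or distance of each of bead0_center, bead2_center, bead3_center from where it was at the start of the episode above 0.01 m or distance of each of bead0_center, bead2_center, bead4_center from where it was at the start of the episode above 0.01 m or distance of each of bead0_center, bead3_center, bead4_center from where it was at the start of the episode above 0.01 m or distance of each of bead1_center, bead2_center, bead3_center from where it was at the start of the episode above 0.01 m or distance of each of bead1_center, bead2_center, bead4_center from where it was at the start of the episode above 0.01 m or distance of each of bead1_center, bead3_center, bead4_center from where it was at the start of the episode above 0.01 m or distance of each of bead2_center, bead3_center, bead4_center from where it was at the start of the episode above 0.01 m)), for 0.04 s.
At the end, for the whole second after the job is handed in: Wand upright (within 4 degrees) and meshed in the dock: foot within 3.5 mm of the socket axis in x and y, under 17.5 mm above the dock's underside (15 is home), contact pad down over 2.8 mm; gripper still holding the handle; five beads in the bowl (x of wand_foot in the frame of dock between -0.0035 and 0.0035 m and y of wand_foot in the frame of dock between -0.0035 and 0.0035 m and z of wand_foot in the frame of dock below 0.0175 m and angle between wand_foot's own z axis and vertical below 0.07 rad and value of joint contact_pad above 0.0028 m and (angle between the x axis of wand_foot and the x axis of dock, either way round below 0.14 rad or angle between the x axis of wand_foot and the y axis of dock, either way round below 0.14 rad) and distance between the grasp point and wand_grip below 0.036 m and contact force between the fingers and wand above 2 N and horizontal distance between each of bead0_center, bead1_center, bead2_center, bead3_center, bead4_center and bowl below 0.052 m and z of each of bead0_center, bead1_center, bead2_center, bead3_center, bead4_center in the frame of bowl below 0.045 m); the arm keeps its last pose, push and grip.
It fails at once if a bead has left the bowl (horizontal distance between any of bead0_center, bead1_center, bead2_center, bead3_center, bead4_center and bowl above 0.06 m or height (world z) of any of bead0_center, bead1_center, bead2_center, bead3_center, bead4_center below 0 m).
It fails at once if a bystander was pushed over 40 mm away or knocked over (distance of any of soap_dish, perfume, tweezers, floss_case, cream_jar, tumbler, nail_brush from where it was at the start of the episode above 0.04 m or angle between any of soap_dish, perfume, tweezers, floss_case, cream_jar, tumbler, nail_brush's own z axis and vertical above 0.6 rad).
It also fails if it takes over 64 s, if anything falls off the work surface, if the arm or the gripper's body presses on something with over 40 N, if the wrist force passes 120 N, or if a joint passes its speed limit or range.

ROBOT

A 7-joint arm with a two-finger parallel gripper is mounted at the origin on the work surface. World frame = base frame: x ahead of the robot, y to its left, z up, the work surface at z = 0. Lengths are in m, angles in degrees, forces in N, time in s.
With the tool pointing down it reaches from about 0.425 to 0.875 m from the base axis. Payload 4.7 kg.
Tool frame: the origin (TCP) lies between the finger pads; the fingertips stand 11 mm ahead of it and the grasp point (between the pads) lies 8 mm behind it (env.tcp_to_tips is the distance from the TCP to the fingertips, in m); z points along the fingers, y is the line along which they close (so a half turn about z gives the same grasp; the last joint's range is limited). The gripper opens to 87 mm and grips with 3 to 60 N. Pads are 19 mm wide; open, the fingers measure 117 mm over their backs; the gripper's body (75 mm by 190 mm) begins 51 mm behind the grasp point.
Start: joints at [73.803, 18.392, -4.016, 83.108, 1.295, 78.541, -3.26], TCP at [0.19, -0.622, 0.234] pointing down, gripper open.
Joint ranges: [-163.93, 163.93], [-17.29, 119.83], [-79.2, 71.16], [3.27, 140.29], [-89.18, 269.18], [5.43, 117.66], [-154.24, 154.24]. Speed limits (degrees/s): [147.25, 147.25, 180, 180, 180, 180, 180].

INTERFACE

Orientations are given as [roll, pitch, yaw] about the fixed x, y, z axes, in that order (R = Rz(yaw) Ry(pitch) Rx(roll)).
In Python, from cell import env, viewer gives the robot as it stands.
- The arm moves only by the tool step_arm, never from a script. Its arguments are lists of equal length, an entry for each row: "delta_pos": the shift along the tool's x, y, z in units of 0.2 m (1.0 is 0.2 m), a list of three; "rot": the turn, a rotation vector about the tool's x, y, z in units of 1.5 rad (1.0 is 1.5 rad), a list of three; "gripper": the gripper command: -1 is shut, 1 is fully open, values between are in proportion. A call has 1 to 20 rows; each row is the pose to reach, as a shift and turn from the pose commanded when the call began, along the tool's axes at that moment; what a row does not reach only later rows make up. A row lasts 1/8 s, in which the tool goes at most 62.5 mm and 10.7 degrees, less where a joint would pass 70% of its speed; a pose out of reach is approached as far as the arm can. A call with a number of a shift or a turn outside -1 to 1 is refused whole. A call with a gripper value outside its range is refused whole. The fingers move at their own pace and stop on an object; "squeeze" is the grip in N (left out, the last holds). Time passes only in rows, so rows that repeat a pose let the fingers close. It gives the time, the measured TCP pose, the force, the opening and the grip force at its end, in the units of the state.
- env.get_obs(): the state, without advancing time (a new reading comes with each control period).
- viewer.read_camera(name): name is "scene" or "top" or "wrist"; returns a dict with "img" (400x640x3 uint8, red, green, blue), "fx", "fy", "cx", "cy" (pixels), "pose" (4x4, takes a point from camera to world coordinates). Camera axes: x right, y down, z forward; pixel columns grow to the right and rows downward; lengths in m; the calibration is good to about 2 mm. A picture is of the moment at which its call begins. There is no depth.
- env.sign_off(): hands the job in; it is judged then, once.
The state is a dict: "time_s": time; "qpos": joint angles; "joint_velocities": joint speeds; "effort": joint torques, N m; "tool_pos": TCP position; "tool_rot": TCP orientation; "force": force on the tool from outside, world axes, zero at the start; "wrist_torque": the same for the moment, N m; "grip_width": finger opening in m; "grasp_force": force on a finger pad.
Only numpy, scipy, OpenCV 4.12 (cv2) and the standard library are available. Lean on these libraries where they do the work, as an engineer would, in place of code of your own. Each camera call takes 0.05 s, during which the arm holds its last target. There are 200 camera calls.

## Working session

There is one attempt and no reset: what is moved stays moved. The work goes in short steps, Python scripts to look and compute and a tool call to move; the robot and the scene stay as the last step left them, time stands still between calls to the robot, and variables do not carry over. Pictures are saved under pics/ and viewed, at most 10 in all, crops included, and the job is handed in when it is done.

Besides the shell and the picture viewer there is one more tool, called as name(argument=value, ...) on one line, values as JSON. step_arm: Moves the arm, as the interface text tells. Shifts and turns lie within -1 to 1; 1 stands for 0.2 m of shift or 1.5 rad of turn. Its arguments: {"type":"object","properties":{"delta_pos":{"type":"array"},"rot":{"type":"array"},"gripper":{"type":"array"},"squeeze":{"type":"number"}},"required":["delta_pos","rot","gripper"]}

```bash
mkdir -p pics; ls; cat > h.py <<'E'
import numpy as np, cv2
from cell import env, viewer
from scipy.spatial.transform import Rotation as R
def ray(c,u,v,z):
    d=c["pose"][:3,:3]@np.array([(u-c["cx"])/c["fx"],(v-c["cy"])/c["fy"],1]); o=c["pose"][:3,3]
    return o+d*(z-o[2])/d[2]
def proj(c,p):
    q=np.linalg.inv(c["pose"])@np.append(p,1); return c["fx"]*q[0]/q[2]+c["cx"],c["fy"]*q[1]/q[2]+c["cy"]
def grab(n,f):
    c=viewer.read_camera(n); cv2.imwrite(f"pics/{f}.png",c["img"][:,:,::-1]); np.savez(f"pics/{f}.npz",**c); return c
E
python3 - <<'E'
from h import *
for n in("top","scene"):
    c=grab(n,n+"0"); print(n,c["fx"],c["cx"],c["cy"],np.round(c["pose"],3).tolist())
a=cv2.imread("pics/top0.png");b=cv2.imread("pics/scene0.png")
o=env.get_obs();print(o["time_s"],o["tool_pos"],o["tool_rot"],o["force"])
E
```

```text
pics
top 407.98724714592 309.7284738339839 197.81727875703396 [[0.01, -0.997, 0.071, 0.485], [-1.0, -0.009, 0.018, -0.019], [-0.018, -0.071, -0.997, 1.352], [0.0, 0.0, 0.0, 1.0]]
scene 504.5458055004159 326.0437787077446 193.6831645781095 [[0.625, 0.406, -0.667, 1.448], [0.78, -0.346, 0.521, -0.668], [-0.019, -0.846, -0.533, 0.801], [0.0, 0.0, 0.0, 1.0]]
0.1 [ 0.18992398 -0.62114077  0.23254972] [-1.79900654e+02  5.42007804e-03  1.70060256e+01] [-0.58769021  0.25284035 -0.70410605]
```

View pics/top0.png

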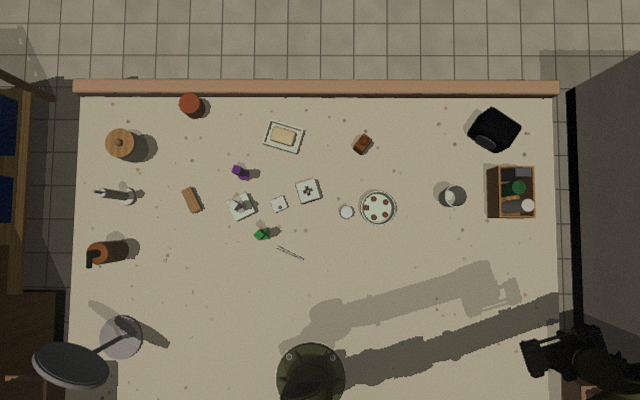

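View pics/scene0.png

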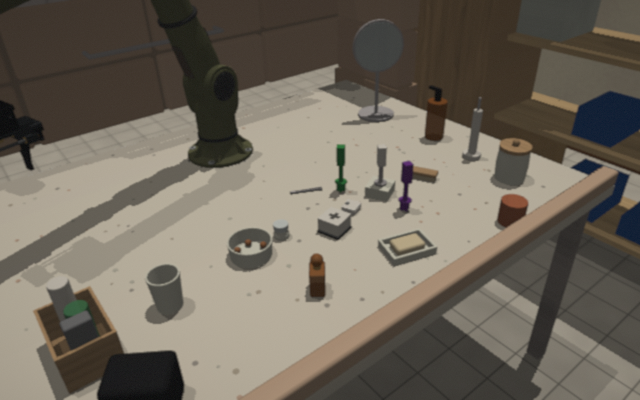

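The top view shows three upright wands. The white one, at (240,207), sits in the square stand and fits the description. The green one at (262,235) and the purple one at (240,172) are look-alikes. The dock with its cross socket is at (308,191), the bowl with beads at (378,208), the cream jar at (346,212) and the floss case at (279,204). In the scene view the white wand is at (381,165), green at (341,165), purple at (406,185), dock at (335,222) and bowl at (250,247). I'll confirm this in a crop.

```bash
python3 - <<'E'
import cv2,numpy as np
a=cv2.imread("pics/top0.png")[160:250,220:330]
b=cv2.imread("pics/scene0.png")[130:270,300:430]
f=lambda i,k:cv2.resize(i,None,fx=k,fy=k,interpolation=cv2.INTER_CUBIC)
cv2.imwrite("pics/c1.png",f(a,7)[:600]); 
cv2.imwrite("pics/c2.png",f(b,4))
E
```

```text
(no output)
```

View pics/c1.png

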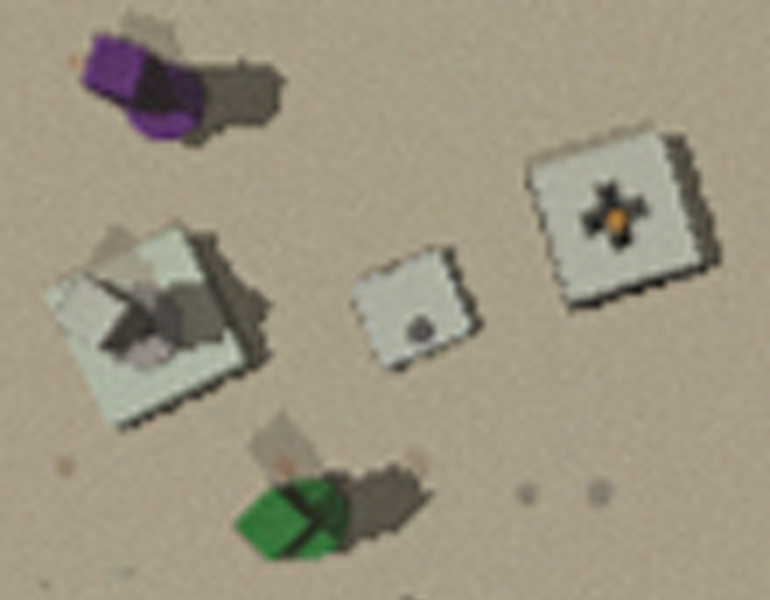

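View pics/c2.png

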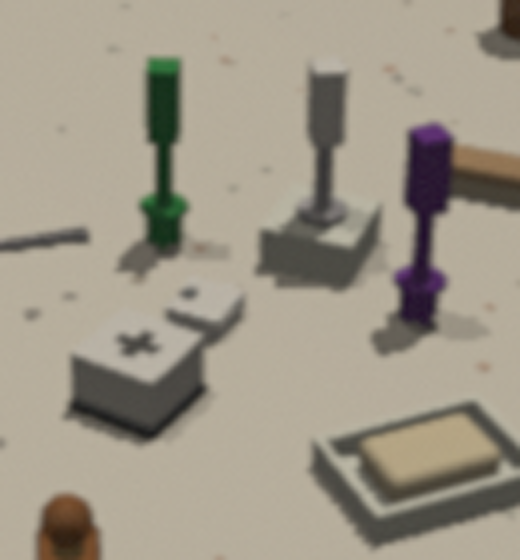

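The crops confirm it: the white wand stands in the stand, with its handle top at about crop (92,312). The dock's cross socket with its brass pad is at crop (616,216). Next come coarse positions.

```bash
cat >> h.py <<'E'
def ld(f): return dict(np.load(f"pics/{f}.npz"))
def fit(c,fn,x0,pix):  # fn(x)->points ; least squares on pixels
    from scipy.optimize import least_squares
    return least_squares(lambda x: np.ravel([np.subtract(proj(c,p),q) for p,q in zip(fn(x),pix)]),x0)
def sq(s,z):
    return lambda x:[(x[0]+s/2*(np.cos(x[2])*a-np.sin(x[2])*b),x[1]+s/2*(np.sin(x[2])*a+np.cos(x[2])*b),z) for a,b in((1,1),(1,-1),(-1,-1),(-1,1))]
def off(target,yaw):  # tool-frame shift (units) to world target, and yaw turn (units) 
    o=env.get_obs(); r=R.from_euler("xyz",o["tool_rot"],degrees=True)
    print("pos",np.round(o["tool_pos"],4),"rot",np.round(o["tool_rot"],2),"t",o["time_s"])
    g=R.from_euler("xyz",[180,0,yaw],degrees=True)
    print("dpos",np.round(r.inv().apply(np.array(target)-o["tool_pos"])/.2,4),"rot",np.round((r.inv()*g).as_rotvec()/1.5,4))
E
python3 - <<'E'
from h import *
c=ld("top0"); k=lambda u,v:(220+(u+.5)/7-.5,160+(v+.5)/7-.5)
print("wand top",ray(c,*k(92,312),.157)); print("dock",ray(c,*k(616,216),.045)); 
print("stand collar",ray(c,*k(150,325),.039))
for s,z,p in((.064,.045,[(530,165),(660,132),(705,262),(575,303)]),(.07,.035,[(45,297),(180,228),(245,360),(120,425)])):
    x0=np.append(ray(c,*k(*np.mean(p,0)),z)[:2],0.2)
    r=min((fit(c,sq(s,z),x0,[k(*q) for q in np.roll(p,-i,0)]) for i in range(4)),key=lambda r:r.cost); print(r.x[:2],np.degrees(r.x[2])%90,r.cost)
print("bowl",ray(c,378,207,.045),"jar",ray(c,346,212,.042))
w=viewer.read_camera("wrist"); o=env.get_obs(); T=np.eye(4);T[:3,:3]=R.from_euler("xyz",o["tool_rot"],degrees=True).as_matrix();T[:3,3]=o["tool_pos"]
print(w["fx"],np.round(np.linalg.inv(T)@w["pose"],3))
off((.44,.25,.3),20)
E
```

```text
wand top [0.54861344 0.22905646 0.157     ]
dock [0.60092737 0.01169658 0.045     ]
stand collar [0.54915841 0.22657406 0.039     ]
[0.60121888 0.01102217] 17.78852907159549 0.6092095284939713
[0.54825613 0.22847703] 28.670288829162956 0.7553031415860749
bowl [ 0.54958782 -0.21414636  0.045     ] jar [ 0.53276636 -0.11221881  0.042     ]
285.9189128873417 [[ 0.002 -0.954 -0.3    0.084]
 [ 1.     0.002  0.     0.   ]
 [ 0.001 -0.3    0.954 -0.151]
 [ 0.     0.     0.     1.   ]]
pos [ 0.1899 -0.6212  0.2327] rot [-1.7992e+02  1.0000e-02  1.7000e+01] t 0.15
dpos [ 2.4696 -3.8006 -0.3311] rot [-0.001   0.     -0.0349]
```

step_arm(delta_pos=[[0.25, -0.16, -0.1], [0.5, -0.32, -0.2], [0.77, -0.47, -0.3], [0.77, -0.47, -0.3]], rot=[[0, 0, 0], [0, 0, 0], [0, 0, 0], [0, 0, 0]], gripper=[[1], [1], [1], [1]])

```text
$.gripper[0]: bad value
```

step_arm(delta_pos=[[0.25, -0.16, -0.0], [0.5, -0.32, 0], [0.77, -0.47, 0], [0.77, -0.47, 0]], rot=[[0, 0, 0], [0, 0, 0], [0, 0, 0], [0, 0, 0]], gripper=[[1], [1], [1], [1]])

```text
$.gripper[0]: bad value
```

step_arm(delta_pos=[[0.25, -0.16, -0.0], [0.5, -0.32, 0], [0.77, -0.47, 0], [0.77, -0.47, 0], [0.77, -0.47, 0], [0.77, -0.47, 0]], rot=[[0, 0, 0], [0, 0, 0], [0, 0, 0], [0, 0, 0], [0, 0, 0], [0, 0, 0]], gripper=[[1], [1], [1], [1], [1], [1]])

```text
$.gripper[0]: bad value
```

Gripper entries must be plain numbers.

step_arm(delta_pos=[[0.25, -0.16, -0.1], [0.5, -0.32, -0.2], [0.77, -0.47, -0.3], [0.77, -0.47, -0.3]], rot=[[0, 0, 0], [0, 0, 0], [0, 0, 0], [0, 0, 0]], gripper=[1, 1, 1, 1])

```text
time_s: 0.65
tool_pos: [0.3155, -0.4827, 0.2958]
tool_rot: [179.9, -0.2, 17.6]
force: [1.1, -0.7, -0.5]
grip_width: 0.0872
grasp_force: 0.0
```

step_arm(delta_pos=[[0.25, -0.16, 0], [0.5, -0.32, 0], [0.77, -0.47, 0], [0.77, -0.47, 0]], rot=[[0, 0, 0], [0, 0, 0], [0, 0, 0], [0, 0, 0]], gripper=[1, 1, 1, 1])

```text
time_s: 1.15
tool_pos: [0.4332, -0.3469, 0.2932]
tool_rot: [-179.9, -0.1, 17.6]
force: [-0.3, -1.2, -0.1]
grip_width: 0.087
grasp_force: 0.0
```

step_arm(delta_pos=[[0.25, -0.16, 0], [0.5, -0.32, 0], [0.77, -0.47, 0], [0.77, -0.47, 0], [0.77, -0.47, 0], [0.77, -0.47, 0]], rot=[[0, 0, 0], [0, 0, 0], [0, 0, 0], [0, 0, 0], [0, 0, 0], [0, 0, 0]], gripper=[1, 1, 1, 1, 1, 1])

```text
time_s: 1.9
tool_pos: [0.5482, -0.2194, 0.2932]
tool_rot: [180.0, 0.1, 16.8]
force: [-0.6, -1.0, 0.8]
grip_width: 0.087
grasp_force: 0.0
```

```bash
python3 -c "
from h import *
grab('wrist','w_bowl')"
```

step_arm(delta_pos=[[0.15, -0.25, 0], [0.3, -0.5, 0], [0.45, -0.75, 0], [0.59, -1, 0], [0.59, -1, 0], [0.59, -1, 0]], rot=[[0, 0, 0], [0, 0, 0], [0, 0, 0], [0, 0, 0], [0, 0, 0], [0, 0, 0]], gripper=[1, 1, 1, 1, 1, 1])

```text
time_s: 2.7
tool_pos: [0.6037, 0.0071, 0.2934]
tool_rot: [179.9, 0.0, 16.9]
force: [-0.4, -1.2, -0.3]
grip_width: 0.087
grasp_force: 0.0
```

```bash
python3 -c "
from h import *
grab('wrist','w_dock')
off((.5485,.2285,.29),28.7)"
```

```text
pos [0.6037 0.0062 0.2934] rot [1.7992e+02 4.0000e-02 1.6810e+01] t 2.75
dpos [ 0.0573 -1.1439  0.0153] rot [ 0.0009  0.0006 -0.1384]
```

step_arm(delta_pos=[[0, -0.25, 0], [0, -0.5, 0], [0, -0.75, 0], [0.05, -1, 0], [0.05, -1, 0]], rot=[[0, 0, 0], [0, 0, 0], [0, 0, 0], [0, 0, 0], [0, 0, 0]], gripper=[1, 1, 1, 1, 1])

```text
time_s: 3.38
tool_pos: [0.5536, 0.2063, 0.2938]
tool_rot: [-179.9, -0.0, 17.3]
force: [-0.4, 0.6, 0.5]
grip_width: 0.0872
grasp_force: 0.0
```

```bash
python3 -c "
from h import *
grab('wrist','w_wand')
for n in ('bowl','dock','wand'):
    c=ld('w_'+n); print(n,[np.round(proj(c,p)) for p in {'bowl':[(.5496,-.214,.045)],'dock':[(.601,.0115,.045)],'wand':[(.5485,.2285,.157),(.5485,.2285,.035)]}[n]])
a,b,d=[cv2.imread(f'pics/w_{n}.png') for n in('bowl','dock','wand')]
cv2.imwrite('pics/m.png',np.vstack([np.hstack([cv2.resize(a,(400,250)),cv2.resize(b,(400,250))]),cv2.copyMakeBorder(cv2.resize(d,(560,350)),0,0,0,240,0)]))"
```

```text
bowl [array([319., 170.])]
dock [array([318., 173.])]
wand [array([301., 193.]), array([307., 170.])]
```

View pics/m.png

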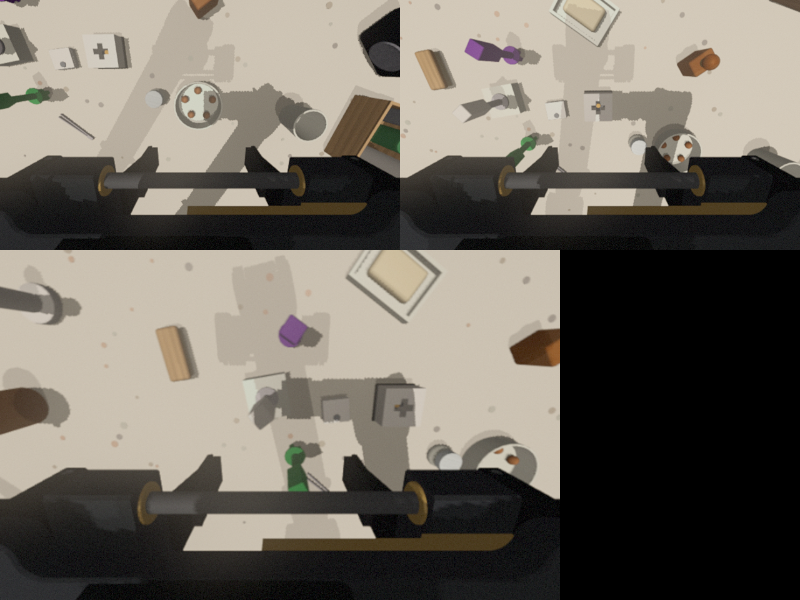

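The montage shows the bowl centre at about (318,166) of the full wrist frame, the dock cross at about (317,170) and the wand near (303,185). I'll enlarge each to measure.

```bash
python3 -c "
from h import *
f=lambda n,u,v,w,h,k:cv2.resize(cv2.imread(f'pics/w_{n}.png')[v:v+h,u:u+w],None,fx=k,fy=k,interpolation=cv2.INTER_CUBIC)
A=f('bowl',268,120,100,75,4);B=f('dock',284,136,66,60,6)
W=f('wand',270,140,80,60,5)
W=f('wand',270,135,80,75,8)[:600]
o=np.zeros((600,800,3),np.uint8)
o[:300,:400]=A;o[300:600,:330]=cv2.resize(f('dock',284,136,66,60,5),(330,300));o[:,400:]=f('wand',270,135,57,86,7)[:600,:399][:,:400] if 0 else cv2.copyMakeBorder(f('wand',270,135,57,85,7),0,5,0,1,0)
cv2.imwrite('pics/m2.png',o)"
```

```text
(no output)
```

View pics/m2.png

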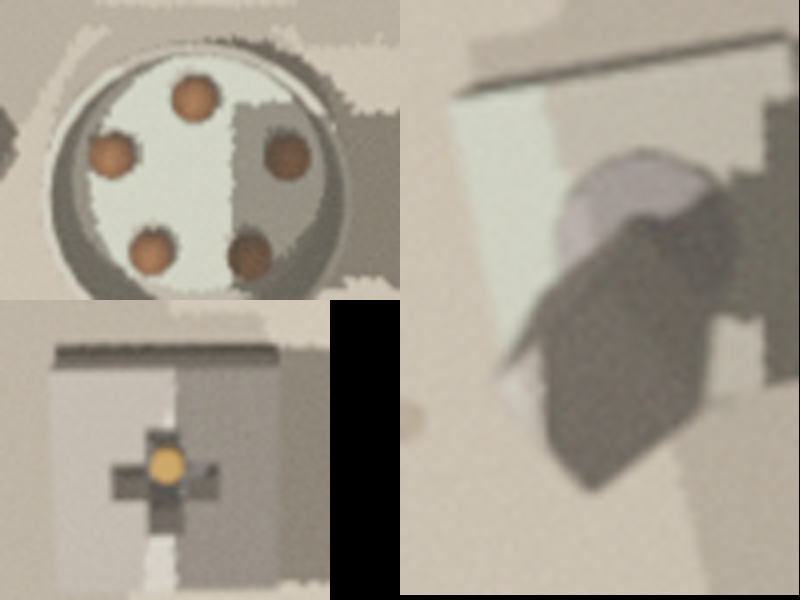

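The enlarged crops give the following:
- **Bowl:** rim spans crop x from 46 to 350, with five beads along the wall.
- **Dock:** cross centred at crop (165,482), its sides level with the image, so its yaw equals the tool's at about 17°.
- **Handle:** top-face corners near crop (500,375), (590,490), (705,400) and (615,285), turned about 38° to the image.

```bash
python3 - <<'E'
from h import *
c=ld('w_wand'); P=[(270+(u-400+.5)/7-.5,135+(v+.5)/7-.5) for u,v in((500,375),(590,490),(705,400),(615,285))]
for i in range(4):
    r=fit(c,sq(.024,.157),[.548,.228,.5],np.roll(P,-i,0))
    if r.cost<20: print("handle",r.x[:2],np.degrees(r.x[2])%90,r.cost)
col=(270+(645-400+.5)/7-.5,135+(238.5)/7-.5); print("collar",ray(c,*col,.041))
d=ld('w_dock'); f=lambda u,v:(284+(u+.5)/5-.5,136+(v-300+.5)/5-.5)
print("dock",ray(d,*f(165,482),.045),"pad",ray(d,*f(166,466),.02)); a,b=ray(d,*f(111,481),.045),ray(d,*f(219,481),.045); print(np.degrees(np.arctan2(*(b-a)[1::-1]))%90,np.linalg.norm(a-b))
b=ld('w_bowl'); g=lambda u,v:(268+(u+.5)/4-.5,120+(v+.5)/4-.5)
import itertools
rim=[(46,190),(350,190),(198,42),(90,85),(305,85)]
L=[ray(b,*g(*q),.045)[:2] for q in rim]
from scipy.optimize import least_squares
s=least_squares(lambda x:[np.hypot(*(p-x[:2]))-x[2] for p in L],[.55,-.214,.056]);print("bowl",s.x,np.round(s.fun,4))
for q in((195,98),(112,155),(288,156),(152,250),(249,255)):
    e=ray(b,*g(*q),.015)[:2]-s.x[:2]; print(np.round(e,3),np.hypot(*e))
E
```

```text
collar [0.55073202 0.23209819 0.041     ]
dock [0.60207802 0.01437547 0.045     ] pad [0.60175134 0.01442866 0.02      ]
16.99458290207673 0.03068817657318723
bowl [ 0.55068606 -0.21151134  0.05379185] [-0.     -0.     -0.0002  0.0001  0.0001]
[0.03  0.011] 0.03157307088171862
[0.    0.034] 0.03443125320586997
[ 0.019 -0.029] 0.03485637849562648
[-0.031  0.01 ] 0.032146530283493555
[-0.022 -0.026] 0.034122748152709596
```

```bash
python3 - <<'E'
from h import *
c=ld('w_wand'); P=[(270+(u-400+.5)/7-.5,135+(v+.5)/7-.5) for u,v in((500,375),(590,490),(705,400),(615,285))]
x=[ray(c,*p,.157)[:2] for p in P]; print(np.mean(x,0)); 
for i in range(4):
    e=x[(i+1)%4]-x[i]; print(np.hypot(*e),np.degrees(np.arctan2(e[1],e[0]))%90)
for n in((.55,.23,.157),(.55,.23,.117)): print(proj(c,n))
print([proj(c,q) for q in sq(.024,.157)([.549,.2295,np.radians(60)])])
E
```

```text
[0.55075326 0.23133456]
0.02218058511836457 53.04004674428232
0.022582640911740046 56.26655084629487
0.021854555084618747 54.07243072781188
0.022173074290975918 55.473506827606315
(np.float64(299.5279030533516), np.float64(191.07865442600075))
(np.float64(302.1694334268466), np.float64(182.0320914291766))
[(np.float64(283.5101658752634), np.float64(191.43593082986493)), (np.float64(300.0203053984826), np.float64(176.23025756027977)), (np.float64(315.9170153059928), np.float64(192.75340544271134)), (np.float64(299.4361791811222), np.float64(207.43029277359406))]
```

step_arm(delta_pos=[[0, -0.1, 0], [0.02, -0.12, 0.1], [0.02, -0.12, 0.2], [0.02, -0.12, 0.3], [0.02, -0.12, 0.3], [0.02, -0.12, 0.3]], rot=[[0, 0, -0.12], [0, 0, -0.24], [0, 0, -0.36], [0, 0, -0.436], [0, 0, -0.436], [0, 0, -0.436]], gripper=[1, 1, 1, 1, 1, 1])

```text
time_s: 4.18
tool_pos: [0.5527, 0.2255, 0.2342]
tool_rot: [179.9, -0.0, 54.2]
force: [-1.2, -0.4, 0.9]
grip_width: 0.0868
grasp_force: 0.0
```

```bash
python3 - <<'E'
from h import *
for i in range(1):
    c=grab('wrist','w_w2')
off((.5508,.2315,.119),54.7)
print(np.round(env.get_obs()["qpos"],1))
print(proj(c,(.5508,.2315,.157)),proj(c,(.5508,.2315,.041)))
cv2.imwrite('pics/w2c.png',cv2.resize(c["img"][140:340,200:440,::-1],None,fx=3,fy=3,interpolation=cv2.INTER_CUBIC))
E
```

```text
pos [0.5526 0.2262 0.2346] rot [ 1.7993e+02 -5.0000e-02  5.4270e+01] t 4.225
dpos [ 0.0156 -0.0236  0.5779] rot [ 0.0009 -0.0006 -0.005 ]
[ 12.7  16.9 -45.4  89.8  12.3  78.4 -69.7]
(np.float64(315.4067967302993), np.float64(209.51689077557265)) (np.float64(317.520927488567), np.float64(178.64665932002373))
```

View pics/w2c.png

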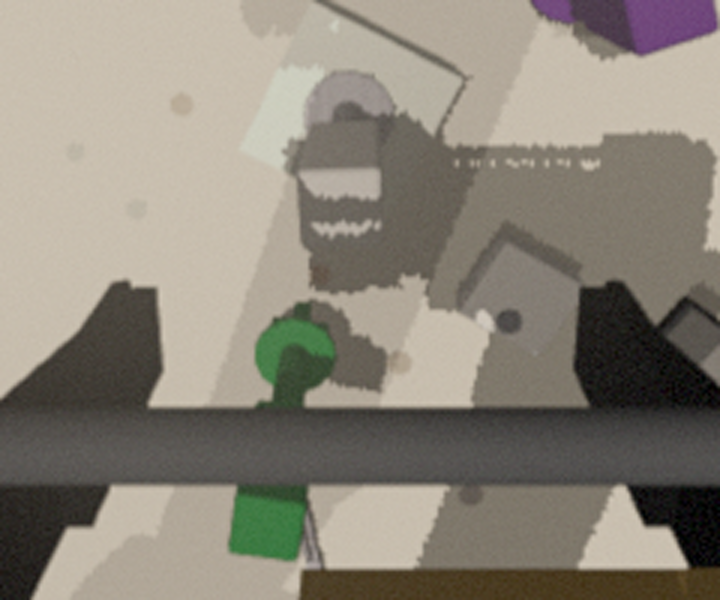

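The handle is square to the image, at crop x 298–381, and its top face centres on about (340,207). That puts it 2 px left of the prediction. I'll go down and grip.

step_arm(delta_pos=[[0.015, -0.03, 0.15], [0.015, -0.03, 0.3], [0.015, -0.03, 0.45], [0.015, -0.03, 0.578], [0.015, -0.03, 0.578], [0.015, -0.03, 0.578], [0.015, -0.03, 0.578], [0.015, -0.03, 0.578], [0.015, -0.03, 0.578], [0.015, -0.03, 0.578], [0.015, -0.03, 0.578], [0.015, -0.03, 0.578]], rot=[[0, 0, -0.005], [0, 0, -0.005], [0, 0, -0.005], [0, 0, -0.005], [0, 0, -0.005], [0, 0, -0.005], [0, 0, -0.005], [0, 0, -0.005], [0, 0, -0.005], [0, 0, -0.005], [0, 0, -0.005], [0, 0, -0.005]], gripper=[1, 1, 1, 1, 1, 1, -1, -1, -1, -1, -1, -1], squeeze=40)

```text
time_s: 5.72
tool_pos: [0.5484, 0.2332, 0.1179]
tool_rot: [-180.0, 0.0, 54.9]
force: [0.0, -0.4, 0.0]
grip_width: 0.0347
grasp_force: 0.0
```

step_arm(delta_pos=[[0, 0, 0], [0, 0, 0], [0, 0, 0], [0, 0, 0]], rot=[[0, 0, 0], [0, 0, 0], [0, 0, 0], [0, 0, 0]], gripper=[-1, -1, -1, -1])

```text
time_s: 6.22
tool_pos: [0.5485, 0.2332, 0.1179]
tool_rot: [-180.0, 0.0, 54.9]
force: [-0.7, 0.2, -0.5]
grip_width: 0.0237
grasp_force: 39.8
```

step_arm(delta_pos=[[0, 0, -0.08], [0, 0, -0.2], [0, 0, -0.4], [0, 0, -0.66], [0, 0, -0.66], [0, 0, -0.66], [0, 0, -0.66], [0, 0, -0.66], [0, 0, -0.66], [0, 0, -0.66], [0, 0, -0.66]], rot=[[0, 0, 0], [0, 0, 0], [0, 0, 0], [0, 0, 0], [0, 0, 0.1], [0, 0, 0.2], [0, 0, 0.3], [0, 0, 0.4], [0, 0, 0.441], [0, 0, 0.441], [0, 0, 0.441]], gripper=[-1, -1, -1, -1, -1, -1, -1, -1, -1, -1, -1])

```text
time_s: 7.6
tool_pos: [0.5484, 0.2333, 0.2504]
tool_rot: [180.0, -0.0, 17.1]
force: [-0.2, -0.4, -2.6]
grip_width: 0.0238
grasp_force: 39.8
```

```bash
python3 - <<'E'
from h import *
c=grab('wrist','w_w3')
off((.5507,-.2115,.25),17)
o=env.get_obs();print(o["force"],o["wrist_torque"]);T=R.from_euler("xyz",o["tool_rot"],degrees=True)
for z in(.111,.081,.077): print(z,proj(c,o["tool_pos"]+T.apply([0,0,z])))
cv2.imwrite('pics/w3c.png',cv2.resize(c["img"][130:330,220:420,::-1],None,fx=3,fy=3,interpolation=cv2.INTER_CUBIC))
E
```

```text
pos [0.5485 0.2332 0.2503] rot [ 1.800e+02 -2.000e-02  1.706e+01] t 7.65
dpos [-6.4180e-01  2.1291e+00  1.3000e-03] rot [ 0.     -0.0002  0.0007]
[ 0.14367265  0.15700478 -1.25277173] [4.35055777e-05 2.96507182e-02 4.07291888e-02]
0.111 (np.float64(322.0182412235259), np.float64(201.8323027153251))
0.081 (np.float64(321.9785487813311), np.float64(212.35835581457323))
0.077 (np.float64(321.9725505255629), np.float64(213.94903543082714))
```

View pics/w3c.png

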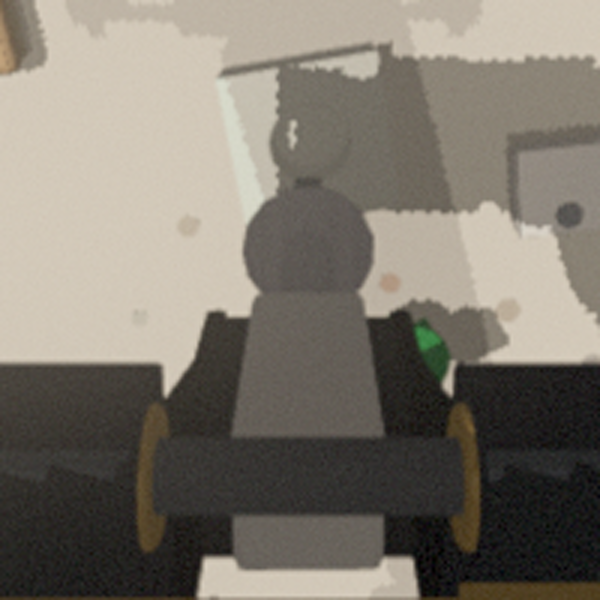

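The collar disc is centred at crop (308.5,250). That is full-frame (322.8,213.3) against a predicted (322.0,213.9), so the wand is centred on the tool axis and upright. Next I carry it to the bowl.

step_arm(delta_pos=[[-0.04, 0.13, 0], [-0.09, 0.31, 0], [-0.15, 0.5, 0], [-0.214, 0.71, 0]], rot=[[0, 0, 0], [0, 0, 0], [0, 0, 0], [0, 0, 0]], gripper=[-1, -1, -1, -1])

```text
time_s: 8.15
tool_pos: [0.5489, 0.0841, 0.2501]
tool_rot: [-180.0, -0.0, 17.1]
force: [0.9, -0.7, -2.3]
grip_width: 0.0238
grasp_force: 39.8
```

step_arm(delta_pos=[[-0.06, 0.2, 0], [-0.12, 0.4, 0], [-0.18, 0.6, 0], [-0.214, 0.71, 0]], rot=[[0, 0, 0], [0, 0, 0], [0, 0, 0], [0, 0, 0]], gripper=[-1, -1, -1, -1])

```text
time_s: 8.65
tool_pos: [0.5494, -0.0665, 0.25]
tool_rot: [179.9, 0.0, 16.9]
force: [0.6, -0.1, -1.4]
grip_width: 0.0238
grasp_force: 39.8
```

step_arm(delta_pos=[[-0.06, 0.2, 0], [-0.12, 0.4, 0], [-0.18, 0.6, 0], [-0.214, 0.71, 0], [-0.214, 0.71, 0], [-0.214, 0.71, 0]], rot=[[0, 0, 0], [0, 0, 0], [0, 0, 0], [0, 0, 0], [0, 0, 0], [0, 0, 0]], gripper=[-1, -1, -1, -1, -1, -1])

```text
time_s: 9.4
tool_pos: [0.5508, -0.2091, 0.25]
tool_rot: [-179.9, -0.0, 17.2]
force: [-0.7, 0.4, -1.9]
grip_width: 0.0238
grasp_force: 39.8
```

```bash
python3 - <<'E'
from h import *
c=grab('wrist','w_b2'); t=grab('top','top1')
off((.5507,-.2115,.126),17)
d=cv2.resize(c["img"][110:280,210:430,::-1],None,fx=3,fy=3,interpolation=cv2.INTER_CUBIC)
ctr=proj(c,(.5507,-.2115,.045)); print(ctr)
p=[proj(c,(.5507+.056*np.cos(a),-.2115+.056*np.sin(a),.045)) for a in np.linspace(0,6.28,40)]
for u,v in p: cv2.circle(d,(int((u-210+.5)*3),int((v-110+.5)*3)),1,(0,255,0),-1)
cv2.imwrite('pics/b2c.png',d)
E
```

```text
pos [ 0.5508 -0.2092  0.2502] rot [-1.7997e+02 -3.0000e-02  1.7210e+01] t 9.5
dpos [-0.0045  0.0113  0.6208] rot [-0.0004 -0.0004  0.0025]
(np.float64(323.9999715365733), np.float64(180.23682110207363))
```

View pics/b2c.png

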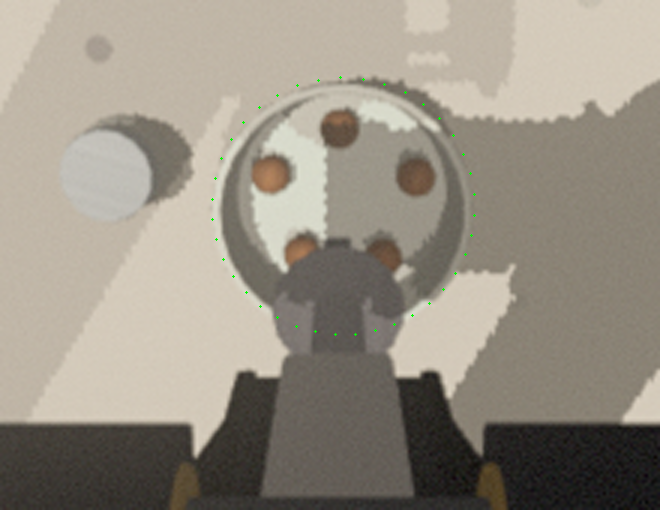

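The bowl fits the measured circle, spanning crop x 220–468, and the beads at the wall leave the middle free. I'll lower into the middle.

step_arm(delta_pos=[[-0.005, 0.011, 0.15], [-0.005, 0.011, 0.3], [-0.005, 0.011, 0.42], [-0.005, 0.011, 0.52], [-0.005, 0.011, 0.6], [-0.005, 0.011, 0.645], [-0.005, 0.011, 0.645], [-0.005, 0.011, 0.645]], rot=[[0, 0, 0], [0, 0, 0], [0, 0, 0], [0, 0, 0], [0, 0, 0], [0, 0, 0], [0, 0, 0], [0, 0, 0]], gripper=[-1, -1, -1, -1, -1, -1, -1, -1])

```text
time_s: 10.5
tool_pos: [0.5506, -0.2143, 0.1218]
tool_rot: [179.9, -0.1, 17.0]
force: [-0.1, 1.0, -1.2]
grip_width: 0.0239
grasp_force: 39.8
```

```bash
python3 - <<'E'
from h import *
off((.5507,-.2115,.121),17); o=env.get_obs(); print(o["force"],o["grasp_force"])
r=R.from_euler("xyz",[180,0,17],degrees=True)
ang=np.r_[-10,np.arange(0,391,10)]
rad=np.interp(ang,[-10,0,90,400],[.014,.016,.024,.024])
P=np.c_[rad*np.cos(np.radians(ang)),rad*np.sin(np.radians(ang)),0*ang]
T=r.inv().apply(P)/.2
print("A",np.round(T[:20],3)[:,:2].tolist()); print("end",ang[19],P[19])
print("B",np.round(T[20:40]-T[19],3)[:,:2].tolist(),ang[39])
E
```

```text
pos [ 0.5506 -0.2143  0.1218] rot [ 1.7995e+02 -6.0000e-02  1.7000e+01] t 10.5
dpos [ 0.0047 -0.0134  0.0038] rot [ 0.0006 -0.0007  0.    ]
[-0.14614983  0.99845053 -1.22597524] 39.843149883672595
A [[0.062, 0.032], [0.077, 0.023], [0.084, 0.01], [0.089, -0.005], [0.091, -0.021], [0.09, -0.038], [0.086, -0.056], [0.078, -0.073], [0.067, -0.089], [0.052, -0.103], [0.035, -0.115], [0.015, -0.119], [-0.006, -0.12], [-0.027, -0.117], [-0.047, -0.11], [-0.065, -0.101], [-0.082, -0.088], [-0.096, -0.072], [-0.107, -0.054], [-0.115, -0.035]]
end 180 [-2.40000000e-02  2.93915232e-18  0.00000000e+00]
B [[-0.004, 0.02], [-0.005, 0.041], [-0.002, 0.062], [0.004, 0.082], [0.014, 0.1], [0.027, 0.117], [0.043, 0.131], [0.06, 0.142], [0.08, 0.15], [0.1, 0.154], [0.121, 0.155], [0.142, 0.152], [0.162, 0.146], [0.18, 0.136], [0.197, 0.123], [0.211, 0.107], [0.222, 0.09], [0.23, 0.07], [0.234, 0.05], [0.235, 0.029]] 380
```

step_arm(delta_pos=[[0.067, 0.019, 0], [0.082, 0.01, 0], [0.089, -0.003, 0], [0.094, -0.018, 0], [0.096, -0.034, 0], [0.095, -0.051, 0], [0.091, -0.069, 0], [0.083, -0.086, 0], [0.072, -0.102, 0], [0.057, -0.116, 0], [0.04, -0.128, 0], [0.02, -0.132, 0], [-0.001, -0.133, 0], [-0.022, -0.13, 0], [-0.042, -0.123, 0], [-0.06, -0.114, 0], [-0.077, -0.101, 0], [-0.091, -0.085, 0], [-0.102, -0.067, 0], [-0.11, -0.048, 0]], rot=[[0, 0, 0], [0, 0, 0], [0, 0, 0], [0, 0, 0], [0, 0, 0], [0, 0, 0], [0, 0, 0], [0, 0, 0], [0, 0, 0], [0, 0, 0], [0, 0, 0], [0, 0, 0], [0, 0, 0], [0, 0, 0], [0, 0, 0], [0, 0, 0], [0, 0, 0], [0, 0, 0], [0, 0, 0], [0, 0, 0]], gripper=[-1, -1, -1, -1, -1, -1, -1, -1, -1, -1, -1, -1, -1, -1, -1, -1, -1, -1, -1, -1])

```text
time_s: 13.0
tool_pos: [0.5291, -0.2112, 0.1221]
tool_rot: [179.9, -0.3, 17.1]
force: [6.5, -0.6, -0.4]
grip_width: 0.0235
grasp_force: 39.9
```

```bash
python3 - <<'E'
from h import *
off((.5507-.024,-.2115,.121),17); o=env.get_obs(); print(o["force"],o["grasp_force"],o["grip_width"])
E
```

```text
pos [ 0.5291 -0.2112  0.1221] rot [179.87  -0.34  17.06] t 13.0
dpos [-0.0118 -0.0018  0.0055] rot [ 0.0015 -0.004   0.0006]
[ 6.54909847 -0.63942528 -0.44784428] 39.87552311271429 0.023466452095709155
```

step_arm(delta_pos=[[0.011, 0.022, 0], [0.01, 0.04, 0], [0.012, 0.058, 0], [0.018, 0.076, 0], [0.026, 0.092, 0], [0.038, 0.106, 0], [0.052, 0.119, 0], [0.067, 0.128, 0], [0.084, 0.135, 0], [0.102, 0.139, 0], [0.12, 0.14, 0], [0.138, 0.137, 0], [0.156, 0.132, 0], [0.172, 0.123, 0], [0.186, 0.112, 0], [0.199, 0.098, 0], [0.208, 0.083, 0], [0.215, 0.065, 0], [0.215, 0.065, 0], [0.219, 0.048, 0]], rot=[[0, 0, 0], [0, 0, 0], [0, 0, 0], [0, 0, 0], [0, 0, 0], [0, 0, 0], [0, 0, 0], [0, 0, 0], [0, 0, 0], [0, 0, 0], [0, 0, 0], [0, 0, 0], [0, 0, 0], [0, 0, 0], [0, 0, 0], [0, 0, 0], [0, 0, 0], [0, 0, 0], [0, 0, 0], [0, 0, 0]], gripper=[-1, -1, -1, -1, -1, -1, -1, -1, -1, -1, -1, -1, -1, -1, -1, -1, -1, -1, -1, -1])

```text
time_s: 15.5
tool_pos: [0.5716, -0.2083, 0.1212]
tool_rot: [179.9, -0.1, 17.0]
force: [0.3, -0.2, -1.7]
grip_width: 0.0237
grasp_force: 39.9
```

```bash
python3 - <<'E'
from h import *
off((.5507,-.2115,.121),17); o=env.get_obs(); print(o["force"],o["grasp_force"],o["grip_width"])
c=grab('top','top2'); w=grab('wrist','w_b3')
a=cv2.imread('pics/top0.png')[185:230,355:400];b=cv2.imread('pics/top2.png')[185:230,355:400]
d=w["img"][110:280,210:430,::-1]
f=lambda i,k:cv2.resize(i,None,fx=k,fy=k,interpolation=cv2.INTER_CUBIC)
o=np.zeros((580,660,3),np.uint8); o[:270,:270]=f(a,6);o[:270,280:550]=f(b,6); o[275:,:]=f(d,3)[:305]
cv2.imwrite('pics/b3.png',o)
E
```

```text
pos [ 0.5716 -0.2083  0.1212] rot [ 1.7991e+02 -9.0000e-02  1.6990e+01] t 15.5
dpos [-0.1046 -0.0153  0.0006] rot [ 0.0011 -0.0011 -0.0002]
[ 0.25166803 -0.17422287 -1.65247936] 39.87105048727244 0.02370711466835278
```

View pics/b3.png

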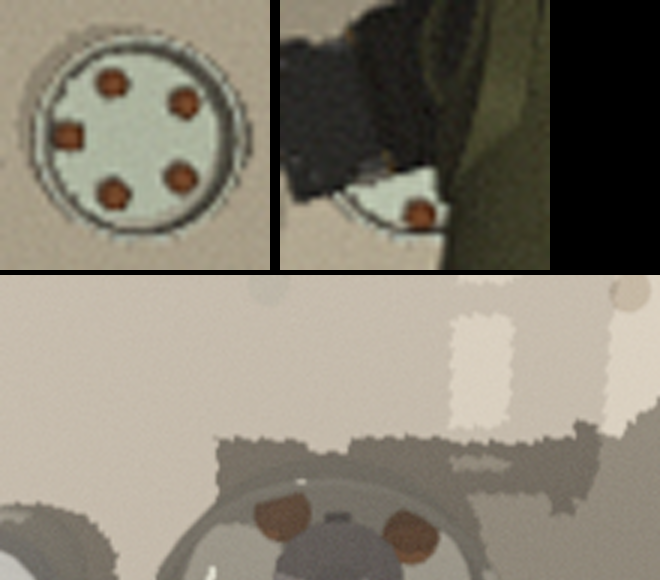

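The last picture shows the bowl with the head at the far side, one bead at top panel (420,215), and beads flanking the head at (283,517) and (410,537). The stir has moved them. I've now viewed my 10 pictures, so I'll check the beads numerically after lifting out.

step_arm(delta_pos=[[-0.05, -0.008, 0], [-0.105, -0.015, 0], [-0.105, -0.015, 0], [-0.105, -0.015, -0.06], [-0.105, -0.015, -0.15], [-0.105, -0.015, -0.25], [-0.105, -0.015, -0.4], [-0.105, -0.015, -0.55], [-0.105, -0.015, -0.645], [-0.105, -0.015, -0.645], [-0.105, -0.015, -0.645]], rot=[[0, 0, 0], [0, 0, 0], [0, 0, 0], [0, 0, 0], [0, 0, 0], [0, 0, 0], [0, 0, 0], [0, 0, 0], [0, 0, 0], [0, 0, 0], [0, 0, 0]], gripper=[-1, -1, -1, -1, -1, -1, -1, -1, -1, -1, -1])

```text
time_s: 16.98
tool_pos: [0.5493, -0.2109, 0.2489]
tool_rot: [-179.9, 0.1, 17.0]
force: [-0.1, -0.3, -1.2]
grip_width: 0.0236
grasp_force: 39.9
```

```bash
cat >> h.py <<'E'
def beads(c):
    h=cv2.cvtColor(c["img"],cv2.COLOR_RGB2HSV); m=cv2.inRange(h,(2,100,40),(18,255,255))
    n,l,s,g=cv2.connectedComponentsWithStats(m); 
    return [(np.round(g[i],1).tolist(),int(s[i,4]),np.round(ray(c,*g[i],.015)[:2]-[.5507,-.2115],3).tolist()) for i in range(1,n) if s[i,4]>15 and np.hypot(*(ray(c,*g[i],.015)[:2]-[.5507,-.2115]))<.07]
E
python3 - <<'E'
from h import *
c=grab('wrist','w_b4')
for b in beads(ld('w_bowl')): print("0",b)
for b in beads(ld('w_b2')): print("2",b)
for b in beads(c): print("4",b)
off((.602,.0145,.25),17)
E
```

```text
0 ([316.0, 144.5], 74, [0.029, 0.011])
0 ([295.1, 158.8], 70, [-0.001, 0.035])
0 ([305.0, 183.1], 67, [-0.032, 0.01])
2 ([322.9, 149.3], 27, [0.033, 0.012])
2 ([299.7, 167.9], 97, [-0.0, 0.035])
2 ([349.2, 170.3], 46, [0.017, -0.031])
2 ([309.3, 192.8], 47, [-0.03, 0.012])
2 ([339.5, 195.4], 32, [-0.021, -0.03])
4 ([311.8, 147.7], 93, [0.029, 0.025])
4 ([342.3, 152.4], 78, [0.035, -0.016])
4 ([292.5, 175.9], 85, [-0.015, 0.039])
4 ([345.0, 194.2], 62, [-0.019, -0.038])
pos [ 0.5491 -0.2108  0.2485] rot [-1.7992e+02  1.1000e-01  1.7010e+01] t 17.025
dpos [ 0.5824 -1.0001 -0.0071] rot [-0.001   0.0013  0.0001]
```

Four beads are seen at new places, three of them at least 13 mm from any starting spot. The fifth is behind the wand. I'll refine the dock pose by matching the cross outline across the stored pictures, while moving over the dock.

step_arm(delta_pos=[[0.1, -0.15, 0], [0.25, -0.4, 0], [0.4, -0.65, 0], [0.52, -0.88, 0], [0.58, -1, 0], [0.58, -1, 0], [0.58, -1, 0]], rot=[[0, 0, 0], [0, 0, 0], [0, 0, 0], [0, 0, 0], [0, 0, 0], [0, 0, 0], [0, 0, 0]], gripper=[-1, -1, -1, -1, -1, -1, -1])

```text
time_s: 17.9
tool_pos: [0.6019, 0.0124, 0.2489]
tool_rot: [180.0, 0.1, 16.9]
force: [-0.2, -0.1, -0.9]
grip_width: 0.0238
grasp_force: 39.9
```

```bash
cat > dockfit.py <<'E'
from h import *
from scipy.optimize import differential_evolution
def outline(d):
    L,W=.0155+d,.0055+d; s=np.linspace(0,1,12)[:,None]
    v=[(L,-W),(L,W),(W,W),(W,L),(-W,L),(-W,W),(-L,W),(-L,-W),(-W,-W),(-W,-L),(W,-L),(W,-W)]
    return np.vstack([np.array(a)+(np.array(b)-a)*s for a,b in zip(v,v[1:]+v[:1])])
I,O=outline(-.0015),outline(.0015)
def score(x,c,g):
    r=np.array([[np.cos(x[2]),-np.sin(x[2])],[np.sin(x[2]),np.cos(x[2])]])
    def smp(P):
        q=np.c_[P@r.T+x[:2],np.full(len(P),.045),np.ones(len(P))]@np.linalg.inv(c["pose"]).T
        m=np.c_[c["fx"]*q[:,0]/q[:,2]+c["cx"],c["fy"]*q[:,1]/q[:,2]+c["cy"]].astype(np.float32)
        return cv2.remap(g,m[:,:1],m[:,1:],cv2.INTER_LINEAR).ravel()
    return -np.mean(np.clip(smp(O)-smp(I),-20,60))
for n in("w_dock","w_bowl","w_wand","w_w3","w_b2","w_b4","top0","scene0"):
    c=ld(n); g=cv2.cvtColor(c["img"],cv2.COLOR_RGB2GRAY).astype(np.float32)
    r=differential_evolution(score,[(.59,.613),(.002,.026),(.15,.45)],args=(c,g),seed=1)
    print(n,np.round(r.x[:2],4),round(np.degrees(r.x[2]),1),round(r.fun,1))
E
python3 dockfit.py; python3 -c "
from h import *
off((.6014,.0151,.177),17)
c=grab('scene','sc3'); print(beads(ld('w_b4')) and len(beads(c)), beads(c))"
```

```text
w_dock [0.6019 0.0148] 17.9 -44.2
w_bowl [0.6015 0.0154] 19.6 -58.0
w_wand [0.6024 0.0131] 17.3 -34.8
w_w3 [0.6023 0.0139] 18.5 -59.8
w_b2 [0.6019 0.0154] 16.6 -58.2
w_b4 [0.6018 0.0153] 17.2 -58.3
top0 [0.6011 0.0125] 18.3 -57.2
scene0 [0.5988 0.0199] 19.3 -38.4
pos [0.6019 0.0124 0.2489] rot [1.7996e+02 1.2000e-01 1.6920e+01] t 17.9
dpos [ 0.0025 -0.0138  0.3594] rot [ 0.0004  0.0014 -0.001 ]
2 [([261.0, 241.0], 21, [-0.017, 0.044]), ([240.5, 242.2], 28, [-0.047, 0.001])]
```

The wrist views agree on the dock at (0.602, 0.0147) with yaw about 17.5°. The fifth bead is also seen inside the bowl. I'll lower to just above the socket.

step_arm(delta_pos=[[0.003, -0.0145, 0.12], [0.003, -0.0145, 0.24], [0.003, -0.0145, 0.34], [0.003, -0.0145, 0.4], [0.003, -0.0145, 0.4], [0.003, -0.0145, 0.4], [0.003, -0.0145, 0.4]], rot=[[0, 0, -0.006], [0, 0, -0.006], [0, 0, -0.006], [0, 0, -0.006], [0, 0, -0.006], [0, 0, -0.006], [0, 0, -0.006]], gripper=[-1, -1, -1, -1, -1, -1, -1])

```text
time_s: 18.82
tool_pos: [0.6026, 0.0172, 0.171]
tool_rot: [180.0, -0.1, 17.5]
force: [1.0, -1.1, -1.2]
grip_width: 0.0238
grasp_force: 39.9
```

```bash
python3 - <<'E'
from h import *
off((.6013,.0153,.16),17.5); print(np.round(env.get_obs()["force"],2))
E
```

```text
pos [0.6026 0.0172 0.171 ] rot [ 1.7996e+02 -9.0000e-02  1.7530e+01] t 18.825
dpos [-0.0094  0.0071  0.0547] rot [ 0.0005 -0.0011  0.0003]
[ 0.96 -1.14 -1.21]
```

step_arm(delta_pos=[[-0.009, 0.007, 0], [-0.009, 0.007, 0], [-0.009, 0.007, 0.03], [-0.009, 0.007, 0.03]], rot=[[0, 0, 0], [0, 0, 0], [0, 0, 0], [0, 0, 0]], gripper=[-1, -1, -1, -1])

```text
time_s: 19.32
tool_pos: [0.6002, 0.0152, 0.1631]
tool_rot: [-180.0, 0.1, 17.5]
force: [-0.3, 0.3, -1.9]
grip_width: 0.0238
grasp_force: 39.9
```

```bash
python3 - <<'E'
from h import *
c=grab('wrist','w_d2')
off((.6013,.0153,.16),17.5); print(np.round(env.get_obs()["force"],2))
# collar top edge in picture: print row profile just at predicted collar centre
o=env.get_obs();T=R.from_euler("xyz",o["tool_rot"],degrees=True)
u,v=proj(c,o["tool_pos"]+T.apply([0,0,.077])); print(u,v)
def edges(c,row):
    g=cv2.GaussianBlur(cv2.cvtColor(c["img"],cv2.COLOR_RGB2GRAY),(1,3),0)[row,290:356].astype(int); return g.tolist()
print(edges(c,208)); print(edges(ld('w_w3'),208))
g=cv2.cvtColor(c["img"],cv2.COLOR_RGB2GRAY); print(g[180:206,323].tolist())
print(cv2.cvtColor(ld('w_w3')["img"],cv2.COLOR_RGB2GRAY)[180:206,323].tolist())
E
```

```text
pos [0.6004 0.0152 0.1634] rot [-1.7998e+02  5.0000e-02  1.7520e+01] t 19.375
dpos [0.0045 0.0009 0.0169] rot [-0.0002  0.0006  0.0003]
[-0.65  0.38 -1.31]
321.91597713641875 213.83615635435717
[183, 151, 117, 116, 115, 115, 117, 115, 117, 114, 115, 107, 97, 96, 99, 96, 98, 96, 95, 97, 99, 99, 98, 96, 96, 96, 96, 94, 95, 95, 90, 91, 91, 92, 91, 92, 91, 96, 94, 94, 92, 96, 92, 96, 95, 96, 95, 93, 93, 93, 93, 94, 94, 101, 126, 148, 150, 149, 148, 148, 147, 149, 149, 149, 148, 145]
[201, 201, 201, 199, 201, 201, 201, 200, 201, 201, 196, 167, 105, 94, 95, 96, 95, 94, 95, 96, 93, 97, 96, 95, 93, 94, 91, 95, 91, 90, 90, 88, 90, 87, 89, 92, 90, 89, 89, 93, 91, 90, 91, 91, 92, 92, 90, 91, 89, 90, 89, 92, 89, 99, 142, 180, 180, 179, 179, 178, 181, 179, 179, 179, 179, 180]
[116, 116, 113, 93, 87, 83, 89, 89, 89, 82, 79, 76, 92, 99, 98, 96, 96, 97, 95, 97, 94, 100, 98, 94, 94, 92]
[109, 110, 109, 112, 110, 107, 107, 105, 100, 86, 82, 77, 90, 92, 92, 98, 95, 93, 100, 96, 92, 91, 93, 93, 95, 91]
```

step_arm(delta_pos=[[0.0045, 0.001, 0.01], [0.0045, 0.001, 0.02], [0.0045, 0.001, 0.03], [0.0045, 0.001, 0.04], [0.0045, 0.001, 0.05], [0.0045, 0.001, 0.06], [0.0045, 0.001, 0.07], [0.0045, 0.001, 0.07]], rot=[[0, 0, 0], [0, 0, 0], [0, 0, 0], [0, 0, 0], [0, 0, 0], [0, 0, 0], [0, 0, 0], [0, 0, 0]], gripper=[-1, -1, -1, -1, -1, -1, -1, -1])

```text
time_s: 20.38
tool_pos: [0.6015, 0.0152, 0.1497]
tool_rot: [-180.0, 0.0, 17.5]
force: [-0.2, -0.5, -2.3]
grip_width: 0.0236
grasp_force: 39.9
```

The foot is 6 mm below the dock's top with no contact force, so the fins are in the socket. Going on down.

step_arm(delta_pos=[[0, 0, 0.02], [0, 0, 0.04], [0, 0, 0.06], [0, 0, 0.08], [0, 0, 0.09], [0, 0, 0.1], [0, 0, 0.11], [0, 0, 0.12], [0, 0, 0.125], [0, 0, 0.125]], rot=[[0, 0, 0], [0, 0, 0], [0, 0, 0], [0, 0, 0], [0, 0, 0], [0, 0, 0], [0, 0, 0], [0, 0, 0], [0, 0, 0], [0, 0, 0]], gripper=[-1, -1, -1, -1, -1, -1, -1, -1, -1, -1])

```text
time_s: 21.62
tool_pos: [0.6018, 0.0154, 0.1259]
tool_rot: [180.0, -0.0, 17.5]
force: [-2.6, -0.1, 7.2]
grip_width: 0.0239
grasp_force: 39.9
```

```bash
python3 - <<'E'
from h import *
off((.6013,.0153,.126),17.5); print(np.round(env.get_obs()["force"],2))
E
```

```text
pos [0.6018 0.0154 0.1259] rot [ 1.7997e+02 -2.0000e-02  1.7530e+01] t 21.625
dpos [-0.0023 -0.0003 -0.0007] rot [ 0.0003 -0.0002  0.0003]
[-2.61 -0.06  7.22]
```

step_arm(delta_pos=[[0, 0, 0.005], [0, 0, 0.01], [0, 0, 0.015], [0, 0, 0.015], [0, 0, 0.015]], rot=[[0, 0, 0], [0, 0, 0], [0, 0, 0], [0, 0, 0], [0, 0, 0]], gripper=[-1, -1, -1, -1, -1])

```text
time_s: 22.25
tool_pos: [0.6019, 0.0155, 0.1258]
tool_rot: [179.9, -0.0, 17.5]
force: [-8.2, -0.6, 20.8]
grip_width: 0.0239
grasp_force: 39.9
```

The TCP height is unchanged while the force rose to 21 N, so the collar is seated. I'll hand in.

```bash
python3 - <<'E'
from h import *
o=env.get_obs(); print(o["tool_pos"],o["force"],o["grasp_force"]); print(env.sign_off())
E
```

```text
[0.60194423 0.01545859 0.12576373] [-8.198968   -0.64192595 20.81752501] 39.92263541556895
the job is handed in; nothing more can be done
None
```

The job is handed in: the wand went once round the bowl, then into the dock socket, and it is still gripped at 40 N and pressed down with about 21 N; the hand-in did not report a verdict.

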